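Fork the top welded cap off the pile onto the free cooling brick

TASK

The flanged caps are just welded, so never touch them with the gripper: take the lifting fork by its upright handle, lift only the top cap off the pile with the tines under its flange, and set it down, without banging it, in the middle of the firebrick that is still empty. Then draw the fork out, stand it flat on the table and let go of it; leave the other caps and the tools beside them where they are.

Things in the scene. Friction and masses are not known exactly. Their poses are not given: they have to be found in the camera images.
- fork: lifting fork, 0.3 kg, standing on the table: flat steel base 8 mm thick (a crosspiece 90 mm wide from x = -20 to 12 mm, then two tines to x = 110 mm, each 10 mm wide, 70 mm apart inside) and an upright square post 20 x 20 mm, its top 140 mm above the underside. Origin on the post's axis at the underside; x along the tines, z up the post
- fork_grip (a point): the middle of the fork's orange grip, on the post's axis 112 mm above the fork's underside; grip firmly (about 90 N) across either pair of the post's faces, x along the tines
- fork_seat (a point): midway between the tines, level with their upper faces (8 mm above the underside) and 75 mm along x from the post's axis: a cap's 58 mm neck fits between the tines here, and its flange rests on them with its axis about here
- cap_3: flanged aluminium cap, 0.2-0.45 kg: round neck 58 mm across and 30 mm high, on top of it a flat round flange 100 mm across, 8 mm thick; origin at the centre of the neck's underside, z up. The top one of the pile of three, to be moved: its origin starts 76 mm above the table; a 30 mm high gap around its neck parts its flange from the one below
- cap_2: flanged aluminium cap, 0.2-0.45 kg: round neck 58 mm across and 30 mm high, on top of it a flat round flange 100 mm across, 8 mm thick; origin at the centre of the neck's underside, z up. The middle one of the pile, loose, cap_3 stands freely on its flange
- cap_1: flanged aluminium cap, 0.2-0.45 kg: round neck 58 mm across and 30 mm high, on top of it a flat round flange 100 mm across, 8 mm thick; origin at the centre of the neck's underside, z up. The lowest one of the pile, standing on the table
- cap_4: flanged aluminium cap, 0.2-0.45 kg: round neck 58 mm across and 30 mm high, on top of it a flat round flange 100 mm across, 8 mm thick; origin at the centre of the neck's underside, z up. This one already stands on one of the two firebricks
- brick_a: one of two identical tan firebrick blocks, 100 x 100 x 30 mm, fixed to the table, one on the left and one on the right; origin at the centre of the underside, top face at z = 30 mm in its frame. One of them already carries cap_4, the other is empty; which side is which varies. 
- brick_b: one of two identical tan firebrick blocks, 100 x 100 x 30 mm, fixed to the table, one on the left and one on the right; origin at the centre of the underside, top face at z = 30 mm in its frame. One of them already carries cap_4, the other is empty; which side is which varies. 
- tape: yellow tape measure, 70 x 35 x 62 mm, standing on the table towards its far edge, a bystander; origin at the centre of its underside
- clamp: steel locking C-clamp, about 240 mm long and 20 mm high, lying flat on the table to the right beyond the pile, a bystander; origin at one jaw's end, on the underside
- square: red magnetic welding square, two 100 mm legs 18 mm high, lying on the left beyond the brick, a bystander; origin at its outer corner, on the underside
Not all that is in view belongs to the job. Of the things like the fork, leave any that is black, brown or turquoise; of the rest the smaller one is meant.

How it is judged (in metres and radians):
On the way:
1. the fork carries the top cap, upright and clear of the pile (contact force between fork and cap_3 above 0.5 N and contact force between cap_3 and cap_2 below 0.05 N and height (world z) of cap_3 above 0.084 m and angle between cap_3's own z axis and vertical below 0.25 rad), for 0.2 s.
At the end, for the whole second after the job is handed in: cap_3 upright and still on the brick that was empty, within 25 mm of its centre; the fork flat and still on the table, clear of the cap; the other caps within 20 mm, and the tape, clamp and square within 30 mm, of where they were (horizontal distance between cap_3 and brick_b below 0.025 m and z of cap_3 in the frame of brick_b between 0.027 and 0.033 m and angle between each of cap_3, fork's own z axis and vertical below 0.06 rad and linear speed of each of cap_3, fork below 0.02 m/s and height (world z) of fork between -0.005 and 0.005 m and contact force between fork and cap_3 below 0.05 N and distance of each of cap_1, cap_2, cap_4 from where it was at the start of the episode below 0.02 m and distance of each of tape, clamp, square from where it was at the start of the episode below 0.03 m); the robot touches nothing.
It fails at once if the gripper or arm touches a cap (contact force between any of the fingers, the arm and cap_1 above 0.5 N or contact force between any of the fingers, the arm and cap_2 above 0.5 N or contact force between any of the fingers, the arm and cap_3 above 0.5 N or contact force between any of the fingers, the arm and cap_4 above 0.5 N).
It fails at once if the top cap is tipped more than about 30 degrees (angle between cap_3's own z axis and vertical above 0.52 rad).
It fails at once if the cap is banged down on the brick (over 60 N) (contact force between cap_3 and brick_b above 60 N).
It fails at once if one of the other caps is shifted by more than 20 mm (distance of any of cap_1, cap_2, cap_4 from where it was at the start of the episode above 0.02 m).
It fails at once if the tape, clamp or square is shifted by more than 30 mm (distance of any of tape, clamp, square from where it was at the start of the episode above 0.03 m).
It also fails if it takes over 48 s, if anything falls off the work surface, if the arm or the gripper's body presses on something with over 40 N, if the wrist force passes 120 N, or if a joint passes its speed limit or range.

ROBOT

A 7-joint arm with a two-finger parallel gripper is mounted at the origin on the work surface. World frame = base frame: x ahead of the robot, y to its left, z up, the work surface at z = 0. Lengths are in mm, angles in rad, forces in N, time in s.
With the tool pointing down it reaches from about 350 to 900 mm from the base axis. Payload 7.2 kg.
Tool frame: the origin (TCP) lies midway between the tips of the shut fingers; the grasp point (between the pads) lies 19 mm behind it; z points along the fingers, y is the line along which they close (so a half turn about z gives the same grasp; the last joint's range is limited). The gripper opens to 85 mm and grips with 20 to 120 N. Pads are 22 mm wide; open, the fingers measure 114 mm over their backs; the gripper's body (76 mm by 85 mm) begins 54 mm behind the grasp point. The pads swing forward as they close: fully open they stand 13 mm farther back than shut.
Start: joints at [1.044, 0.411, -0.013, 1.596, 0.006, 1.134, -0.082], TCP at [276.785, -560.374, 231.297] pointing down, gripper open.
Joint ranges: [-2.95, 2.95], [-0.29, 1.99], [-1.47, 1.44], [0.14, 2.54], [-1.03, 4.17], [0.13, 1.85], [-2.86, 2.86]. Speed limits (rad/s): [2.39, 2.39, 3.01, 3.01, 3.14, 3.14, 3.14].

INTERFACE

Orientations are given as a unit quaternion [x, y, z, w].
In Python, from plant import robot, read_camera, calibration gives the robot as it stands.
- The arm moves only by the tool servo_tool, never from a script. Its argument "deltas" is one flat list of numbers, 4 for each row, row after row: the shift along the tool's x, y, z normalised to -1 to 1, where 1 is 3 cm, then the turn about the tool's z normalised to -1 to 1, where 1 is 0.12 rad. In form: [tx, ty, tz, turn, tx, ty, tz, turn, ...]. A call has 1 to 8 rows; each row shifts and turns the commanded pose from where the row before left it, along the tool's axes as they then stand; what a row does not reach is not made up. A row lasts 1/12 s, in which the tool goes at most 41.7 mm and 7.16 degrees, less where a joint would pass 70% of its speed; a pose out of reach is approached as far as the arm can. A call with a number of a shift or a turn outside -1 to 1 is refused whole. A call with a gripper value outside its range is refused whole. "grip" is the closure, from 0 (fully open) to 1 (shut), set as the call begins (left out, the last holds). The fingers move at their own pace and stop on an object; the grip force is fixed at half the most. Time passes only in rows, so rows that do not move let the fingers close. It gives the time, the measured TCP pose, the force, the opening and the grip force at its end, in the units of the state.
- robot.sense(): the state, without advancing time (a new reading comes with each control period).
- read_camera(name): name is "scene" or "top" or "wrist"; returns (picture, depth): 384x512x3 uint8, red, green, blue; 384x512 float32, mm along the optical axis (not along the pixel's ray), 0 where there is no reading.
- calibration(name): a dict with "vertical_fov" (degrees; the focal length in pixels is half the picture's height over the tangent of half this angle, whatever the lens; pixels are square), "cx", "cy" (the principal point, pixels), "R" (3x3) and "t" (3): a world point X has camera coordinates R X + t. Camera axes: x right, y down, z forward; pixel columns grow to the right and rows downward; lengths in mm; the calibration is good to about 2 mm. A picture is of the moment at which its call begins: read the wrist's pose just before it. calibration takes no time and is no camera call; for the wrist camera it gives the pose at the moment of the call.
- robot.sign_off(): hands the job in; it is judged then, once.
The state is a dict: "t": time; "qpos": joint angles; "dq": joint speeds; "tau": joint torques, N m; "eef_pos": TCP position; "ee_rot": TCP orientation; "ft_force": force on the tool from outside, world axes, zero at the start; "moment": the same for the moment, N m; "width": finger opening in mm; "grasp_force": force on a finger pad.
Only numpy, scipy, OpenCV 4.12 (cv2) and the standard library are available. Lean on these libraries where they do the work, as an engineer would, in place of code of your own. Each camera call takes 0.05 s, during which the arm holds its last target. There are 200 camera calls.

## Working session

There is one attempt and no reset: what is moved stays moved. The work goes in short steps, Python scripts to look and compute and a tool call to move; the robot and the scene stay as the last step left them, time stands still between calls to the robot, and variables do not carry over. Pictures are saved under pics/ and viewed, at most 10 in all, crops included, and the job is handed in when it is done.

Besides the shell and the picture viewer there is one more tool, called by a JSON object that holds its "api" and its "payload", one argument or row to a line. servo_tool: Moves the arm, as the interface text tells. Its arguments: {"type":"object","properties":{"deltas":{"type":"array","items":{"type":"number","minimum":-1,"maximum":1}},"grip":{"type":"number"}},"required":["deltas"]}

```bash
mkdir -p pics
cat > h.py <<'E'
import numpy as np,cv2
from plant import robot,read_camera,calibration
def cloud(name):
    c=calibration(name);p,d=read_camera(name)
    f=192/np.tan(np.radians(c["vertical_fov"]/2))
    v,u=np.mgrid[:384,:512]
    X=np.stack([(u-c["cx"])/f*d,(v-c["cy"])/f*d,d],-1)
    W=(X-np.array(c["t"]))@np.array(c["R"])
    W[d==0]=np.nan
    return p,W
E
python3 - <<'E'
from h import *
s=robot.sense();print(s)
for n in("top","scene"):
    p,W=cloud(n);np.savez("pics/"+n,p=p,W=W)
    cv2.imwrite(f"pics/{n}0.png",p[:,:,::-1])
    print(n,calibration(n))
E
```

```text
{'t': 0.0, 'qpos': array([ 1.04379834,  0.41187923, -0.01270107,  1.59703564,  0.00560156,
        1.13429195, -0.08217996]), 'dq': array([ 5.53050546e-04, -1.21214432e-03,  1.88064656e-03, -2.81862147e-05,
        1.83010788e-03, -1.36382780e-03,  1.76507606e-05]), 'tau': array([ 2.12155737e-04, -6.00619340e+01,  6.82331901e-01, -2.99402028e+01,
        1.37384029e-02,  1.07828225e-02,  1.25631934e-05]), 'eef_pos': array([ 276.53535184, -559.95036894,  230.46944832]), 'ee_rot': array([ 9.73798922e-01,  2.27409401e-01, -2.36281132e-04, -7.53085545e-04]), 'ft_force': array([-0.18267971,  0.7459658 ,  0.0158679 ]), 'moment': array([ 0.02995955,  0.0046459 , -0.03695899]), 'grasp_force': 0.0, 'width': 85.37622157987815}
top {'vertical_fov': 50.668904258817214, 'cx': 252.35828333693382, 'cy': 187.88128601933465, 'R': array([[-0.02332658, -0.99968382, -0.00938804],
       [-0.99165929,  0.02432796, -0.12657013],
       [ 0.1267585 ,  0.00635729, -0.99191324]]), 't': array([  16.90299029,  500.8752847 , 1339.79887589])}
scene {'vertical_fov': 51.01716255372287, 'cx': 254.64778319442337, 'cy': 190.14330407188987, 'R': array([[-0.32342762,  0.94622069,  0.00780866],
       [ 0.60790271,  0.21409704, -0.76460235],
       [-0.72515438, -0.24254661, -0.64445501]]), 't': array([ 138.79181281, -238.33191799, 1590.08052908])}
```

View pics/top0.png

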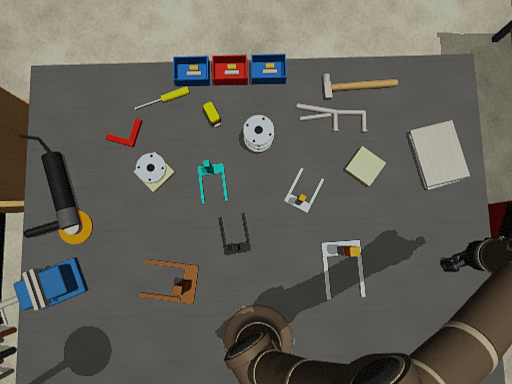

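View pics/scene0.png

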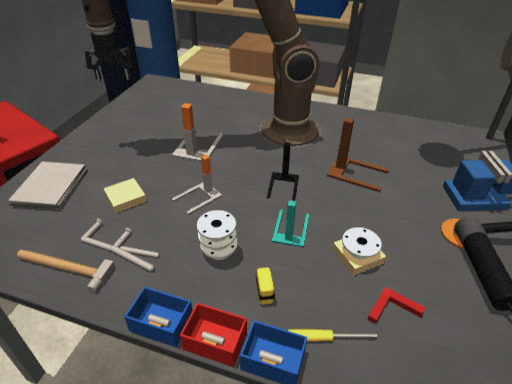

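The top view shows five fork-like things: turquoise (212,180), black (235,232), brown (172,280), and two steel ones with orange grips at (303,190) and (343,265). I leave the coloured ones. Of the steel pair, the one at (303,190) is smaller, so it's the one meant. The pile is at (258,132) and the empty brick at (366,166). Next I'll confirm with a crop and measure.

Run:
```python
from h import *
T=np.load("pics/top.npz");p,W=T["p"],T["W"]
S=np.load("pics/scene.npz")
cv2.imwrite("pics/crop.png",cv2.resize(p[100:310,230:400,::-1],None,fx=2.8,fy=2.8,interpolation=cv2.INTER_CUBIC))
def rep(nm,m,W):
    P=W[m]; print(nm,len(P),"mean",P.mean(0).round(1)); 
    if len(P)>5: print("   rect",[np.round(q,1) for q in cv2.minAreaRect(P[:,:2].astype(np.float32))],"z",np.percentile(P[:,2],[5,50,95]).round(1))
def box(u0,u1,v0,v1):
    m=np.zeros((384,512),bool);m[v0:v1,u0:u1]=1;return m
z=W[...,2]
def circ(m,W):
    q=W[m][:,:2].astype(np.float32);c,r=cv2.minEnclosingCircle(q);print("   circ",np.round(c,1),round(r,1))
b=box(235,282,105,160);m=b&(z>100)&(z<130);rep("pile top",m,W);circ(m,W)
b=box(130,180,145,200);m=b&(z>60)&(z<80);rep("cap4",m,W);circ(m,W)
m=box(340,395,140,192)&(z>22)&(z<40);rep("brick",m,W)
for nm,b in(("small",box(275,330,160,220)),("big",box(310,375,230,305))):
    hsv=cv2.cvtColor(p,cv2.COLOR_RGB2HSV);o=(hsv[...,0]<22)&(hsv[...,1]>150)
    rep(nm+" base",b&(p.min(2)>120)&(z<25),W); rep(nm+" grip",b&o,W); rep(nm+" griptop",b&o&(z>125),W)
sp,sW=S["p"],S["W"]
hs=cv2.cvtColor(sp,cv2.COLOR_RGB2HSV);o=(hs[...,0]<22)&(hs[...,1]>150)
rep("scene small grip",box(195,220,145,185)&o,sW)
m=box(190,245,205,240)&(sW[...,2]>105)&(sW[...,2]<130);rep("scene pile",m,sW);circ(m,sW)
m=box(100,150,175,212)&(sW[...,2]>22)&(sW[...,2]<40);rep("scene brick",m,sW)
m=box(165,225,175,218)&(sW[...,2]>3)&(sW[...,2]<16)&(sp.min(2)>110);rep("scene base",m,sW)
```

```text
pile top 727 mean [680.9 -19.3 114.3]
   rect [array([681. , -18.3]), array([97.4, 97.1]), np.float64(88.8)] z [110.2 114.4 118.6]
   circ [681.4 -19.3] 50.0
cap4 698 mean [574.4 341.2  68.3]
   rect [array([574.8, 341.3]), array([99.1, 95.8]), np.float64(44.0)] z [63.9 68.3 72.7]
   circ [574.1 340.8] 51.2
brick 870 mean [ 568.9 -381.    30.1]
   rect [array([ 570. , -381.9]), array([100. , 102.9]), np.float64(52.1)] z [25.6 30.1 34.7]
small base 341 mean [ 476.2 -162.6    8.2]
   rect [array([ 493.8, -171.1]), array([ 89.1, 130.4]), np.float64(61.5)] z [ 2.9  8.5 13.4]
small grip 20 mean [ 450.  -145.9  119. ]
   rect [array([ 454.4, -148.6]), array([19.6, 18. ]), np.float64(62.0)] z [ 86.5 122.3 139.9]
small griptop 9 mean [ 451.9 -148.6  136.8]
   rect [array([ 454.4, -148.7]), array([19.2, 17.9]), np.float64(62.0)] z [131.5 136.8 140.5]
big base 570 mean [ 248.  -280.8   12. ]
   rect [array([ 221.9, -292.1]), array([190.1, 130. ]), np.float64(2.9)] z [ 6.9 12.1 17.2]
big grip 70 mean [ 286.1 -278.8  156.4]
   rect [array([ 273.9, -301.6]), array([75. , 23.6]), np.float64(62.0)] z [  3.1 165.2 201.1]
big griptop 62 mean [ 287.9 -275.3  170.5]
   rect [array([ 288.1, -287. ]), array([27.8, 28.1]), np.float64(2.0)] z [127.5 172.4 201.6]
scene small grip 148 mean [nan nan nan]
   rect [array([ 458.2, -147. ]), array([22.5, 21.9]), np.float64(53.7)] z [nan nan nan]
scene pile 920 mean [687.  -17.  114.7]
   rect [array([684.8, -17.8]), array([98.6, 97.3]), np.float64(20.2)] z [111.7 114.8 117. ]
   circ [683.3 -19.8] 51.8
scene brick 747 mean [ 576.7 -377.6   30.5]
   rect [array([ 572.4, -380.6]), array([107.1, 100.4]), np.float64(51.9)] z [26.  30.8 33.6]
scene base 236 mean [ 488.6 -161.4    9. ]
   rect [array([ 492.8, -173.5]), array([ 97.3, 132.2]), np.float64(62.9)] z [ 6.3  8.8 11.8]
```

View pics/crop.png

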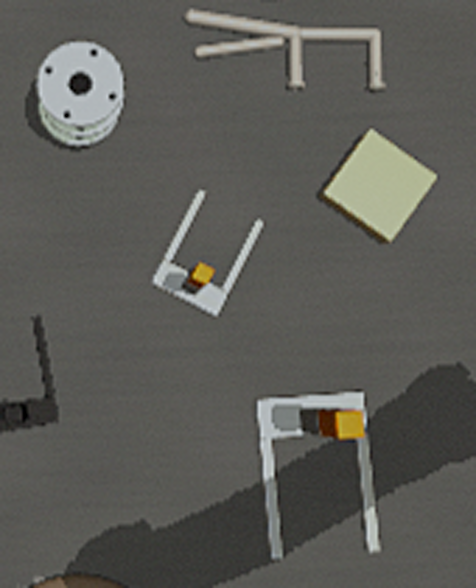

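The crop confirms it. The small steel fork with the orange grip has its post at about (203,272) in the crop and a footprint of 89x130 mm, matching 90x130. The other steel one is 130x190 mm. The fork sits at (454,-149.5) with yaw about -28.3°, the pile at (682,-19), and the empty brick at (570.5,-381.5).

```bash
cat >> h.py <<'E'
def pose():
    s=robot.sense();q=s["ee_rot"]
    from scipy.spatial.transform import Rotation as R
    M=R.from_quat(q).as_matrix();return s,np.array(s["eef_pos"]),np.arctan2(M[1,0],M[0,0]),M
def plan(x,y,z,deg,n):
    """deg: world angle of the tool's y (the tines' direction once held). Turn per row then shift in the frame before the row."""
    s,p,a,M=pose();tx=np.radians(deg+90);d=(tx-a+np.pi)%(2*np.pi)-np.pi
    D=(np.array([x,y,z])-p)/n/30;rows=[]
    for i in range(n):
        b=a+d*i/n
        rows.append([D[0]*np.cos(b)+D[1]*np.sin(b),D[0]*np.sin(b)-D[1]*np.cos(b),-D[2],-d/n/.12])
    print("t",round(s["t"],2),"tcp",p.round(1),"ydeg",round(np.degrees(a)-90,2),"tilt",M[2].round(3))
    print(np.array(rows).round(2).tolist())
E
python3 -c "
from h import *
plan(454,-149.5,225,-28.3,16)"
```

```text
t 0.1 tcp [ 276.6 -560.   230.5] ydeg -63.72 tilt [-0.    -0.001 -1.   ]
[[0.71, -0.6, 0.01, -0.32], [0.73, -0.58, 0.01, -0.32], [0.75, -0.55, 0.01, -0.32], [0.78, -0.52, 0.01, -0.32], [0.79, -0.49, 0.01, -0.32], [0.81, -0.46, 0.01, -0.32], [0.83, -0.42, 0.01, -0.32], [0.85, -0.39, 0.01, -0.32], [0.86, -0.36, 0.01, -0.32], [0.87, -0.33, 0.01, -0.32], [0.89, -0.29, 0.01, -0.32], [0.9, -0.26, 0.01, -0.32], [0.9, -0.22, 0.01, -0.32], [0.91, -0.19, 0.01, -0.32], [0.92, -0.15, 0.01, -0.32], [0.92, -0.12, 0.01, -0.32]]
```

{"api": "servo_tool", "payload": {
  "deltas": [0.71, -0.6, 0, -0.32, 0.73, -0.58, 0, -0.32, 0.75, -0.55, 0, -0.32, 0.78, -0.52, 0, -0.32, 0.79, -0.49, 0, -0.32, 0.81, -0.46, 0, -0.32, 0.83, -0.42, 0, -0.32, 0.85, -0.39, 0, -0.32],
  "grip": 0
}}

```text
t: 0.77
eef_pos: [365.4, -353.6, 231.0]
ee_rot: [0.927, 0.375, -0.0, -0.0]
ft_force: [0.3, -0.1, 0.2]
width: 85.5
grasp_force: 0.0
```

{"api": "servo_tool", "payload": {
  "deltas": [0.86, -0.36, 0, -0.32, 0.87, -0.33, 0, -0.32, 0.89, -0.29, 0, -0.32, 0.9, -0.26, 0, -0.32, 0.9, -0.22, 0, -0.32, 0.91, -0.19, 0, -0.32, 0.92, -0.15, 0, -0.32, 0, 0, 0, 0]
}}

```text
t: 1.43
eef_pos: [445.2, -169.8, 231.4]
ee_rot: [0.867, 0.499, 0.001, -0.001]
ft_force: [-0.1, 0.4, -0.6]
width: 85.3
grasp_force: 0.0
```

Run:
```python
from h import *
p,W=cloud("wrist");cv2.imwrite("pics/w1.png",p[:,:,::-1])
hs=cv2.cvtColor(p,cv2.COLOR_RGB2HSV);o=(hs[...,0]<22)&(hs[...,1]>150)
z=W[...,2];P=W[o&(z>134)&(z<146)];print(len(P),P.mean(0).round(1),cv2.minAreaRect(P[:,:2].astype(np.float32)))
plan(454,-149.5,225,-28.3,2);plan(454,-149.5,93,-28.3,7)
```

```text
628 [ 416.  -181.6  139.1] ((379.4840087890625, -212.7380828857422), (222.43115234375, 25.20948028564453), 39.35581588745117)
t 1.48 tcp [ 444.1 -172.6  231.2] ydeg -30.4 tilt [ 0.001 -0.    -1.   ]
[[0.41, -0.05, 0.1, -0.15], [0.42, -0.05, 0.1, -0.15]]
t 1.48 tcp [ 444.1 -172.6  231.2] ydeg -30.4 tilt [ 0.001 -0.    -1.   ]
[[0.12, -0.02, 0.66, -0.04], [0.12, -0.01, 0.66, -0.04], [0.12, -0.01, 0.66, -0.04], [0.12, -0.01, 0.66, -0.04], [0.12, -0.01, 0.66, -0.04], [0.12, -0.01, 0.66, -0.04], [0.12, -0.01, 0.66, -0.04]]
```

View pics/w1.png

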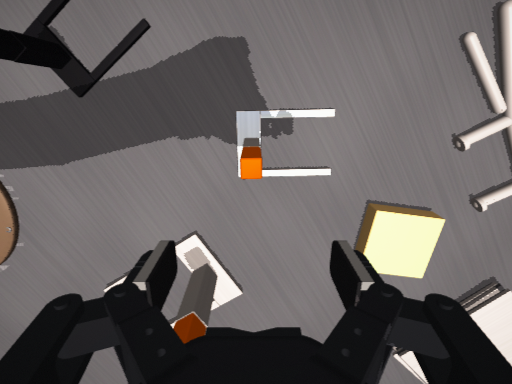

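The wrist view shows the fork's orange post at (251,165), with its tines running right almost parallel to the finger line. The big fork's post is at (190,325), well behind it. I'll refine with a restricted region.

Run:
```python
from h import *
p,W=cloud("wrist")
hs=cv2.cvtColor(p,cv2.COLOR_RGB2HSV);o=(hs[...,0]<22)&(hs[...,1]>150)
z=W[...,2];r=(W[...,0]>400)&(W[...,1]>-300)
m=o&(z>134)&(z<146)&r;m[220:]=0
P=W[m];print(len(P),P.mean(0).round(1),cv2.minAreaRect(P[:,:2].astype(np.float32)))
b=(p.min(2)>150)&(z<20)&(z>2);b[:90]=0;b[195:]=0;b[:,:220]=0;b[:,345:]=0
P=W[b];print(len(P),cv2.minAreaRect(P[:,:2].astype(np.float32)),np.median(P[:,2]))
```

```text
481 [ 455.9 -149.   138.8] ((455.6994323730469, -149.3129425048828), (19.956729888916016, 18.998456954956055), 59.8318977355957)
1755 ((494.7987365722656, -171.50860595703125), (89.67334747314453, 128.96295166015625), 61.090728759765625) 7.059849213232623
```

{"api": "servo_tool", "payload": {
  "deltas": [0.4, -0.05, 0, -0.15, 0.42, -0.05, 0, -0.15, 0, 0, 0, 0]
}}

```text
t: 1.78
eef_pos: [453.9, -150.4, 231.3]
ee_rot: [0.859, 0.512, 0.001, -0.0]
ft_force: [0.2, 1.1, -0.3]
width: 85.8
grasp_force: 0.0
```

```bash
python3 -c "
from h import *
plan(455.2,-149.6,93,-28.7,7)"
```

```text
t 1.78 tcp [ 453.9 -150.4  231.3] ydeg -28.47 tilt [ 0.001 -0.    -1.   ]
[[0.01, 0.0, 0.66, 0.0], [0.01, 0.0, 0.66, 0.0], [0.01, 0.0, 0.66, 0.0], [0.01, 0.0, 0.66, 0.0], [0.01, 0.0, 0.66, 0.0], [0.01, 0.0, 0.66, 0.0], [0.01, 0.0, 0.66, 0.0]]
```

{"api": "servo_tool", "payload": {
  "deltas": [0.01, 0, 0.66, 0.02, 0.01, 0, 0.66, 0, 0.01, 0, 0.66, 0, 0.01, 0, 0.66, 0, 0.01, 0, 0.66, 0, 0.01, 0, 0.66, 0, 0, 0, 0.6, 0, 0, 0, 0, 0]
}}

```text
t: 2.45
eef_pos: [451.7, -150.8, 91.6]
ee_rot: [0.861, 0.509, -0.002, -0.002]
ft_force: [-1.6, -0.6, 0.2]
width: 85.5
grasp_force: 0.0
```

{"api": "servo_tool", "payload": {
  "deltas": [0, 0, 0, 0, 0, 0, 0, 0, 0, 0, 0, 0, 0, 0, 0, 0, 0, 0, 0, 0, 0, 0, 0, 0, 0, 0, 0, 0, 0, 0, 0, 0],
  "grip": 1
}}

```text
t: 3.12
eef_pos: [454.4, -151.3, 95.3]
ee_rot: [0.861, 0.509, 0.0, 0.001]
ft_force: [-1.4, 1.0, 6.1]
width: 19.3
grasp_force: 59.8
```

```bash
python3 -c "
from h import *
plan(507,-17,210,-2,7)"
```

```text
t 3.12 tcp [ 454.4 -151.3   95.3] ydeg -28.79 tilt [ 0.     0.001 -1.   ]
[[0.68, -0.09, -0.55, -0.56], [0.69, -0.04, -0.55, -0.56], [0.69, 0.0, -0.55, -0.56], [0.69, 0.05, -0.55, -0.56], [0.68, 0.09, -0.55, -0.56], [0.67, 0.14, -0.55, -0.56], [0.66, 0.18, -0.55, -0.56]]
```

{"api": "servo_tool", "payload": {
  "deltas": [0, 0, -0.5, 0, 0, 0, -0.6, 0, 0.5, -0.05, -0.5, -0.4, 0.65, 0, -0.5, -0.5, 0.65, 0, -0.4, -0.55, 0.65, 0.05, -0.3, -0.55, 0.65, 0.1, -0.1, -0.55, 0.65, 0.15, 0, -0.55]
}}

```text
t: 3.78
eef_pos: [500.4, -46.1, 181.9]
ee_rot: [0.75, 0.661, 0.0, 0.0]
ft_force: [-0.1, -1.1, -3.1]
width: 19.2
grasp_force: 59.3
```

```bash
python3 -c "
from h import *
plan(500,-17,182,-2,3)"
```

```text
t 3.78 tcp [500.4 -46.1 181.9] ydeg -7.18 tilt [-0.     0.001 -1.   ]
[[0.32, -0.04, -0.0, -0.25], [0.32, -0.03, -0.0, -0.25], [0.32, -0.03, -0.0, -0.25]]
```

{"api": "servo_tool", "payload": {
  "deltas": [0.3, -0.03, 0, -0.2, 0.3, -0.03, 0, -0.2, 0, 0, 0, 0, 0, 0, 0, 0]
}}

```text
t: 4.12
eef_pos: [499.3, -29.4, 180.7]
ee_rot: [0.736, 0.677, -0.001, -0.001]
ft_force: [0.5, -0.8, -2.9]
width: 19.2
grasp_force: 59.3
```

Run:
```python
from h import *
p,W=cloud("top");cv2.imwrite("pics/t1.png",cv2.resize(p[80:240,170:330,::-1],None,fx=3.5,fy=3.5,interpolation=cv2.INTER_CUBIC))
np.savez("pics/t1",p=p,W=W)
plan(500,-17,182,-2,1)
sp,sW=cloud("scene");cv2.imwrite("pics/s1.png",cv2.resize(sp[110:270,140:300,::-1],None,fx=3.5,fy=3.5,interpolation=cv2.INTER_CUBIC))
np.savez("pics/s1",p=sp,W=sW)
for n,w,q in(("top",W,p),("scene",sW,sp)):
    z=w[...,2];m=(z>70)&(z<105)&(w[...,0]>515)&(w[...,0]<622)&(abs(w[...,1]+20)<65)
    P=w[m];print(n,len(P),np.median(P[:,2]),cv2.minAreaRect(P[:,:2].astype(np.float32)))
    c=P[:,1].mean()
    for s in(P[P[:,1]>c],P[P[:,1]<c]): print(len(s),s.mean(0).round(1),np.degrees(np.arctan(np.polyfit(s[:,0],s[:,1],1)[0])).round(1), np.percentile(s[:,0],99).round(1))
    t=(z>104)&(z<125)&(w[...,0]>630)&(w[...,0]<735)&(abs(w[...,1]+20)<60);print("cap",cv2.minEnclosingCircle(w[t][:,:2].astype(np.float32)),w[t].mean(0))
```

```text
t 4.17 tcp [499.4 -30.1 180.8] ydeg -4.79 tilt [-0.001 -0.001 -1.   ]
[[0.44, -0.02, -0.04, -0.41]]
top 0 nan ((0.0, 0.0), (0.0, 0.0), 0.0)
  return _methods._mean(a, axis=axis, dtype=dtype,
  ret = ret.dtype.type(ret / rcount)
<stdin>:10: RuntimeWarning: Mean of empty slice.
<stdin>:11: RuntimeWarning: Mean of empty slice.
  ret = um.true_divide(
Traceback (most recent call last):
TypeError: expected non-empty vector for x
```

View pics/t1.png

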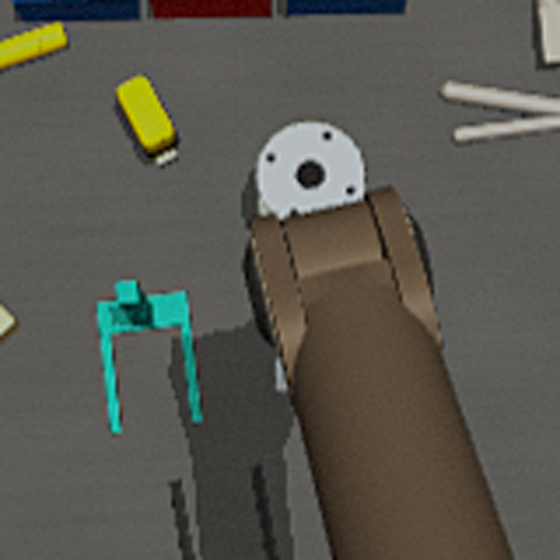

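View pics/s1.png

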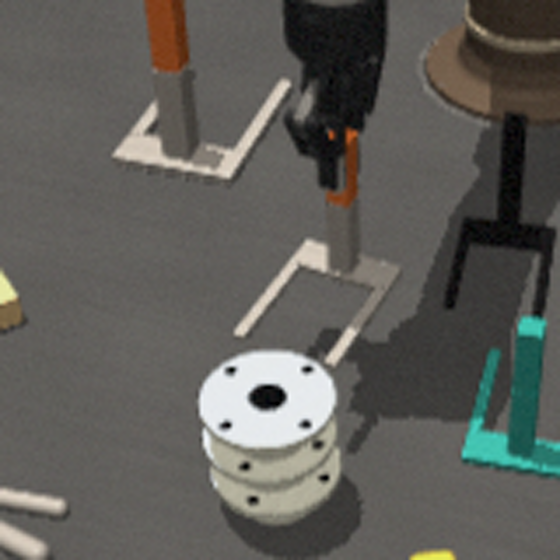

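Top view: the arm hides the fork, and the pile top is at crop (310,173). Scene view: the fork is held level, tine tips at crop (240,332) and (333,360), just short of the pile at (268,397). I'll use the scene camera for the alignment.

{"api": "servo_tool", "payload": {
  "deltas": [0.22, 0, 0, -0.2, 0.22, 0, 0, -0.2, 0, 0, 0, 0, 0, 0, 0, 0]
}}

```text
t: 4.55
eef_pos: [501.0, -15.7, 181.6]
ee_rot: [0.719, 0.695, 0.0, 0.0]
ft_force: [0.6, -0.4, -3.1]
width: 19.5
grasp_force: 59.3
```

```bash
cat > m.py <<'E'
from h import *
s,tc,a,M=pose();psi=a-np.pi/2
print("tcp",tc.round(1),"psi",np.degrees(psi).round(2),"f",s["ft_force"].round(1))
def rep(n,w,q):
    z=w[...,2];r=w-tc;lx=r[...,0]*np.cos(psi)+r[...,1]*np.sin(psi);ly=-r[...,0]*np.sin(psi)+r[...,1]*np.cos(psi)
    zt=tc[2]-95.3+8
    m=(abs(z-zt)<7)&(lx>16)&(lx<112)&(abs(abs(ly)-40)<16)&(q.min(2)>110)
    for k in(1,-1):
        t=m&(ly*k>0);
        if t.sum()<15: print(n,"few",t.sum());continue
        pf=np.polyfit(lx[t],ly[t],1);print(n,t.sum(),"z",z[t].mean().round(1),"tine ly at75",np.polyval(pf,75).round(1),"slope deg",np.degrees(pf[0]).round(1),"lx max",np.percentile(lx[t],98).round(1),"z near/far",z[t&(lx<50)].mean().round(1),z[t&(lx>60)].mean().round(1))
    t=(z>104+0)&(z<135)&(np.hypot(w[...,0]-682,w[...,1]+19)<60)&(q.min(2)>100)
    if t.sum()>200:
        c,rad=cv2.minEnclosingCircle(w[t][:,:2].astype(np.float32));d=np.array(c)-tc[:2]
        print(n,"cap",np.round(c,1),round(rad,1),"mean",w[t].mean(0).round(1),"local",(d@[np.cos(psi),np.sin(psi)]).round(1),(d@[-np.sin(psi),np.cos(psi)]).round(1))
for n in("scene","wrist"):
    p,w=cloud(n);rep(n,w,p)
E
python3 m.py; python3 -c "
from h import *
plan(500,-17,182,-2,1)"
```

```text
tcp [501.  -15.7 181.6] psi -1.91 f [ 0.6 -0.4 -3.1]
scene 75 z 95.3 tine ly at75 41.9 slope deg 0.5 lx max 111.2 z near/far 95.2 95.3
scene 79 z 95.1 tine ly at75 -37.9 slope deg -0.3 lx max 110.0 z near/far 95.0 95.0
scene cap [683.9 -19.6] 51.7 mean [687.4 -16.7 114.7] local 182.9 2.1
wrist 1203 z 93.2 tine ly at75 41.5 slope deg -0.1 lx max 108.3 z near/far 93.3 93.2
wrist 792 z 93.2 tine ly at75 -38.8 slope deg -0.6 lx max 108.7 z near/far 93.2 93.1
wrist cap [681.3 -19.5] 50.6 mean [675.9 -17.1 113.2] local 180.4 2.2
t 4.65 tcp [501.  -16.3 181.5] ydeg -1.98 tilt [-0.  0. -1.]
[[-0.02, -0.03, -0.02, 0.0]]
```

Tines are centred on the neck to within about 1 mm and level, mid-gap. Inserting.

{"api": "servo_tool", "payload": {
  "deltas": [0.02, 0.4, 0, 0, 0, 0.4, 0, 0, 0, 0.4, 0, 0, 0, 0.4, 0, 0, 0, 0.4, 0, 0, 0, 0.4, 0, 0, 0, 0.4, 0, 0, 0, 0, 0, 0]
}}

```text
t: 5.32
eef_pos: [586.9, -18.9, 181.3]
ee_rot: [0.72, 0.694, 0.001, 0.0]
ft_force: [0.6, -0.3, -2.5]
width: 19.5
grasp_force: 59.5
```

```bash
python3 m.py
```

```text
tcp [586.9 -18.9 181.3] psi -2.03 f [ 0.6 -0.3 -2.5]
scene 39 z 94.5 tine ly at75 43.8 slope deg 2.9 lx max 110.9 z near/far 94.4 94.8
scene 22 z 94.5 tine ly at75 -42.6 slope deg -5.7 lx max 39.2 z near/far 94.5 nan
scene cap [684.3 -18.9] 51.2 mean [687.7 -17.2 114.8] local 97.3 3.5
wrist 709 z 92.8 tine ly at75 43.0 slope deg 1.2 lx max 72.5 z near/far 92.8 92.7
wrist 351 z 92.7 tine ly at75 -40.2 slope deg -3.8 lx max 62.6 z near/far 92.7 92.5
wrist cap [682.1 -18.8] 50.2 mean [681.5 -15.8 113.1] local 95.2 3.5m.py:11: RuntimeWarning: Mean of empty slice.
  pf=np.polyfit(lx[t],ly[t],1);print(n,t.sum(),"z",z[t].mean().round(1),"tine ly at75",np.polyval(pf,75).round(1),"slope deg",np.degrees(pf[0]).round(1),"lx max",np.percentile(lx[t],98).round(1),"z near/far",z[t&(lx<50)].mean().round(1),z[t&(lx>60)].mean().round(1))
  ret = ret.dtype.type(ret / rcount)
```

{"api": "servo_tool", "payload": {
  "deltas": [0.06, 0.25, 0, 0, 0, 0.25, 0, 0, 0, 0.2, 0, 0, 0, 0, 0, 0]
}}

```text
t: 5.75
eef_pos: [607.3, -17.4, 181.6]
ee_rot: [0.719, 0.695, 0.0, 0.0]
ft_force: [-0.6, -0.9, -2.7]
width: 19.5
grasp_force: 59.7
```

```bash
python3 m.py 2>/dev/null | grep -E "tcp|cap"
```

```text
tcp [607.3 -17.4 181.6] psi -1.98 f [-0.6 -0.9 -2.7]
scene cap [682.6 -18.5] 52.0 mean [687.6 -17.  114.6] local 75.2 1.5
wrist cap [681.7 -19.2] 50.2 mean [681.6 -15.7 113.1] local 74.4 0.8
```

Seated within 1 mm; lift gently.

{"api": "servo_tool", "payload": {
  "deltas": [0, 0, -0.15, 0, 0, 0, -0.15, 0, 0, 0, -0.1, 0, 0, 0, -0.1, 0, 0, 0, -0.1, 0, 0, 0, -0.15, 0, 0, 0, -0.2, 0, 0, 0, -0.3, 0]
}}

```text
t: 6.52
eef_pos: [605.4, -17.4, 218.9]
ee_rot: [0.719, 0.695, -0.001, -0.001]
ft_force: [-0.1, -0.6, -6.0]
width: 19.4
grasp_force: 59.4
```

{"api": "servo_tool", "payload": {
  "deltas": [0, 0, -0.3, 0, 0, 0, -0.3, 0, 0, 0, -0.3, 0, 0, 0, -0.3, 0, 0, 0, -0.2, 0, 0, 0, 0, 0, 0, 0, 0, 0]
}}

```text
t: 7.1
eef_pos: [606.1, -17.4, 261.3]
ee_rot: [0.719, 0.695, 0.0, 0.0]
ft_force: [-0.9, 0.1, -6.2]
width: 19.5
grasp_force: 59.4
```

Run:
```python
from h import *
s,tc,a,M=pose();print(tc.round(1),s["ft_force"].round(1),s["width"])
p,w=cloud("scene");cv2.imwrite("pics/s2.png",cv2.resize(p[90:290,120:320,::-1],None,fx=2.8,fy=2.8,interpolation=cv2.INTER_CUBIC))
z=w[...,2];print([int(((np.hypot(w[...,0]-682,w[...,1]+19)<45)&(abs(z-h)<6)).sum()) for h in(76,114,150,160)])
```

```text
[606.1 -17.4 261.3] [-0.9  0.1 -6.2] 19.54883797117012
[667, 0, 35, 1]
```

View pics/s2.png

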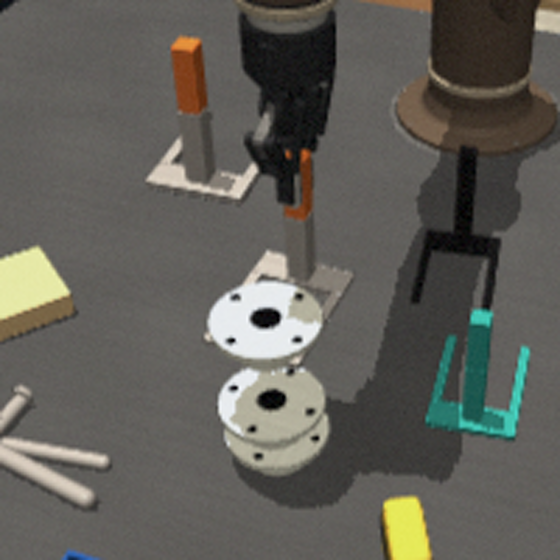

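The cap is carried level on the tines at crop (265,318), and the two lower caps haven't moved at (270,400). Transporting it.

```bash
python3 -c "
from h import *
b=np.radians(-33.8);R=np.array([[np.cos(b),-np.sin(b)],[np.sin(b),np.cos(b)]])
t=np.array([571,-381.3])-R@[75.3,1.0];print(t)
plan(t[0],t[1],245,-33.8,20)"
```

```text
[ 507.87057385 -340.24192462]
t 7.15 tcp [605.8 -17.4 260.8] ydeg -1.97 tilt [-0. -0. -1.]
[[-0.54, -0.14, 0.03, 0.23], [-0.55, -0.13, 0.03, 0.23], [-0.55, -0.11, 0.03, 0.23], [-0.55, -0.1, 0.03, 0.23], [-0.56, -0.08, 0.03, 0.23], [-0.56, -0.07, 0.03, 0.23], [-0.56, -0.05, 0.03, 0.23], [-0.56, -0.04, 0.03, 0.23], [-0.56, -0.02, 0.03, 0.23], [-0.56, -0.01, 0.03, 0.23], [-0.56, 0.01, 0.03, 0.23], [-0.56, 0.03, 0.03, 0.23], [-0.56, 0.04, 0.03, 0.23], [-0.56, 0.06, 0.03, 0.23], [-0.56, 0.07, 0.03, 0.23], [-0.56, 0.09, 0.03, 0.23], [-0.55, 0.1, 0.03, 0.23], [-0.55, 0.12, 0.03, 0.23], [-0.55, 0.13, 0.03, 0.23], [-0.54, 0.15, 0.03, 0.23]]
```

{"api": "servo_tool", "payload": {
  "deltas": [-0.1, -0.03, 0, 0.04, -0.2, -0.05, 0, 0.08, -0.3, -0.07, 0, 0.13, -0.4, -0.09, 0, 0.17, -0.5, -0.1, 0, 0.21, -0.5, -0.1, 0, 0.21, -0.5, -0.08, 0, 0.21, -0.5, -0.06, 0, 0.21]
}}

```text
t: 7.82
eef_pos: [579.0, -107.7, 261.1]
ee_rot: [0.771, 0.637, -0.0, 0.0]
ft_force: [0.1, -0.6, -6.4]
width: 19.2
grasp_force: 59.4
```

{"api": "servo_tool", "payload": {
  "deltas": [-0.5, -0.05, 0, 0.21, -0.5, -0.04, 0, 0.21, -0.5, -0.02, 0, 0.21, -0.5, -0.01, 0, 0.21, -0.5, 0, 0, 0.21, -0.5, 0.02, 0, 0.21, -0.5, 0.03, 0, 0.21, -0.5, 0.05, 0, 0.21]
}}

```text
t: 8.48
eef_pos: [546.3, -222.3, 261.0]
ee_rot: [0.831, 0.557, -0.0, -0.0]
ft_force: [-0.5, 0.4, -6.6]
width: 19.1
grasp_force: 59.5
```

{"api": "servo_tool", "payload": {
  "deltas": [-0.5, 0.06, 0, 0.21, -0.5, 0.08, 0, 0.21, -0.4, 0.08, 0, 0.18, -0.3, 0.06, 0, 0.13, -0.2, 0.04, 0, 0.08, -0.1, 0.02, 0, 0.04, 0, 0, 0, 0, 0, 0, 0, 0]
}}

```text
t: 9.15
eef_pos: [531.4, -279.0, 261.0]
ee_rot: [0.857, 0.515, 0.0, -0.0]
ft_force: [-1.0, 0.1, -6.0]
width: 19.4
grasp_force: 59.5
```

```bash
cat > m2.py <<'E'
from h import *
import sys
s,tc,a,M=pose();psi=a-np.pi/2;R=np.array([[np.cos(psi),-np.sin(psi)],[np.sin(psi),np.cos(psi)]])
print("f",s["ft_force"].round(1))
zc=tc[2]-95.3+16; B=np.array([571,-381.3])
for n in("top","scene","wrist"):
    p,w=cloud(n);z=w[...,2];cen=tc[:2]+R@[75,1.]
    t=(abs(z-zc)<8)&(np.hypot(w[...,0]-cen[0],w[...,1]-cen[1])<62)&(p.min(2)>120)&(p.max(2)-p.min(2)<45)
    if t.sum()>200:
        c,r=cv2.minEnclosingCircle(w[t][:,:2].astype(np.float32));print(n,t.sum(),"cap",np.round(c,1),round(r,1),"z",w[t][:,2].mean().round(1),"local",((np.array(c)-tc[:2])@R).round(1))
    t=(abs(z-30)<6)&(np.hypot(*(w[...,:2]-B).transpose(2,0,1))<80)&(p[...,0].astype(int)-p[...,2]>25)
    if t.sum()>100:
        r=cv2.minAreaRect(w[t][:,:2].astype(np.float32));print(n,t.sum(),"brick",[np.round(q,1) for q in r])
tp=B-R@[75.3,1.0]
plan(*tp,tc[2],np.degrees(psi),1)
E
python3 m2.py
```

```text
f [-1.   0.1 -6. ]
top 326 cap [ 608.6 -294.2] 51.2 z 181.6 local [75.3 22.7]
scene 573 cap [ 594.3 -305.6] 58.6 z 182.1 local [68.1  6. ]
scene 724 brick [array([ 572.2, -381.5]), array([109.6, 100.2]), np.float64(52.3)]
wrist 8499 cap [ 595.6 -308.2] 56.2 z 180.5 local [70.4  4.3]
wrist 377 brick [array([ 535.3, -363.5]), array([110.8,  41.3]), np.float64(76.6)]
t 9.3 tcp [ 531.5 -278.7  261.1] ydeg -27.94 tilt [ 0.  0. -1.]
[[-2.43, 0.26, 0.0, 0.0]]
```

```bash
sed -i 's/(abs(z-zc)<8)/(abs(z-zc)<5)\&(((w[...,:2]-tc[:2])@R)[...,0]>20)/' m2.py; python3 -c "
from h import *
plan(507.9,-340.2,261,-33.8,8)"
```

```text
t 9.3 tcp [ 531.5 -278.7  261.1] ydeg -27.94 tilt [ 0.  0. -1.]
[[-0.27, 0.03, 0.0, 0.11], [-0.27, 0.04, 0.0, 0.11], [-0.27, 0.04, 0.0, 0.11], [-0.27, 0.04, 0.0, 0.11], [-0.27, 0.05, 0.0, 0.11], [-0.27, 0.05, 0.0, 0.11], [-0.27, 0.05, 0.0, 0.11], [-0.27, 0.06, 0.0, 0.11]]
```

{"api": "servo_tool", "payload": {
  "deltas": [-0.2, 0.03, 0, 0.08, -0.3, 0.04, 0, 0.12, -0.35, 0.05, 0, 0.14, -0.35, 0.05, 0, 0.14, -0.35, 0.05, 0, 0.14, -0.3, 0.05, 0, 0.12, -0.2, 0.04, 0, 0.08, -0.1, 0.02, 0, 0.04]
}}

```text
t: 9.97
eef_pos: [505.9, -342.0, 260.9]
ee_rot: [0.883, 0.469, -0.0, 0.0]
ft_force: [-0.4, -0.2, -5.7]
width: 19.4
grasp_force: 59.5
```

{"api": "servo_tool", "payload": {
  "deltas": [0, 0, 0.1, 0, 0, 0, 0.3, 0, 0, 0, 0.4, 0, 0, 0, 0.5, 0, 0, 0, 0.5, 0, 0, 0, 0.4, 0, 0, 0, 0.25, 0, 0, 0, 0.1, 0]
}}

```text
t: 10.63
eef_pos: [506.2, -339.5, 182.4]
ee_rot: [0.883, 0.47, -0.001, -0.001]
ft_force: [0.2, -0.4, -6.5]
width: 19.1
grasp_force: 59.5
```

{"api": "servo_tool", "payload": {
  "deltas": [0, 0, 0, 0, 0, 0, 0, 0]
}}

```text
t: 10.8
eef_pos: [507.2, -340.3, 184.8]
ee_rot: [0.883, 0.47, 0.0, 0.0]
ft_force: [0.0, 0.3, -5.6]
width: 19.1
grasp_force: 59.4
```

```bash
python3 m2.py
```

```text
f [ 0.   0.3 -5.6]
top 311 cap [ 573.1 -378. ] 48.5 z 105.6 local [75.7  5.5]
top 124 brick [array([ 581.3, -362.6]), array([56. , 92.7]), np.float64(52.3)]
scene 489 cap [ 567.1 -377.6] 56.2 z 106.6 local [70.5  2.5]
scene 631 brick [array([ 573.3, -379.6]), array([103. ,  99.9]), np.float64(51.5)]
wrist 8471 cap [ 571.2 -381.8] 50.1 z 105.0 local [76.3  1.3]
wrist 1745 brick [array([ 570.4, -382. ]), array([ 99.9, 100.1]), np.float64(51.9)]
t 10.95 tcp [ 507.3 -340.6  185.4] ydeg -33.94 tilt [ 0.     0.002 -1.   ]
[[0.03, 0.01, 0.02, -0.0]]
```

The cap is within 1 mm of the brick's centre. Lowering slowly.

{"api": "servo_tool", "payload": {
  "deltas": [0, 0, 0.15, 0, 0, 0, 0.2, 0, 0, 0, 0.2, 0, 0, 0, 0.15, 0, 0, 0, 0.1, 0, 0, 0, 0.07, 0, 0, 0, 0.06, 0, 0, 0, 0.05, 0]
}}

```text
t: 11.62
eef_pos: [506.8, -340.3, 154.9]
ee_rot: [0.883, 0.47, 0.0, 0.0]
ft_force: [-0.5, -0.1, -6.1]
width: 19.5
grasp_force: 59.4
```

{"api": "servo_tool", "payload": {
  "deltas": [0, 0, 0.05, 0, 0, 0, 0.05, 0, 0, 0, 0.05, 0, 0, 0, 0.05, 0, 0, 0, 0.05, 0, 0, 0, 0.05, 0, 0, 0, 0.05, 0, 0, 0, 0.05, 0]
}}

```text
t: 12.28
eef_pos: [507.2, -340.5, 143.5]
ee_rot: [0.883, 0.47, 0.0, 0.001]
ft_force: [-0.5, 0.3, -2.9]
width: 19.3
grasp_force: 59.9
```

{"api": "servo_tool", "payload": {
  "deltas": [0, 0, 0.08, 0, 0, 0, 0.08, 0, 0, 0, 0.08, 0, 0, 0, 0, 0, 0, 0, 0, 0]
}}

```text
t: 12.7
eef_pos: [506.7, -340.3, 135.7]
ee_rot: [0.883, 0.47, -0.0, -0.0]
ft_force: [-0.6, -0.2, -3.2]
width: 19.4
grasp_force: 59.9
```

Run:
```python
from h import *
s,tc,a,M=pose();print(tc.round(1),s["ft_force"].round(1))
p,w=cloud("wrist");z=w[...,2]
c=np.array([571,-382]);r=np.hypot(w[...,0]-c[0],w[...,1]-c[1])
t=(abs(z-68)<5)&(r<60)&(p.max(2).astype(int)-p.min(2)<45)&(p.min(2)>100);print(t.sum(),cv2.minEnclosingCircle(w[t][:,:2].astype(np.float32)),w[t][:,2].mean())
```

```text
[ 506.7 -340.3  135.7] [-0.6 -0.2 -3.2]
9300 ((570.2426147460938, -381.6834716796875), 50.09406280517578) 67.14008430812503
```

{"api": "servo_tool", "payload": {
  "deltas": [0, -0.2, 0, 0, 0, -0.4, 0, 0, 0, -0.5, 0, 0, 0, -0.5, 0, 0, 0, -0.5, 0, 0, 0, -0.5, 0, 0, 0, -0.5, 0, 0, 0, -0.5, 0, 0]
}}

```text
t: 13.42
eef_pos: [416.3, -279.4, 136.1]
ee_rot: [0.883, 0.47, 0.0, 0.0]
ft_force: [-0.5, -0.7, -2.8]
width: 19.1
grasp_force: 59.9
```

{"api": "servo_tool", "payload": {
  "deltas": [0, -0.3, 0, 0, 0, -0.1, 0, 0, 0.3, 0, 0, 0, 0.5, 0, 0, 0, 0.5, 0, 0, 0, 0.5, 0, 0, 0, 0.3, 0, 0, 0, 0, 0, 0, 0]
}}

```text
t: 14.08
eef_pos: [444.6, -218.9, 136.0]
ee_rot: [0.882, 0.471, 0.001, -0.0]
ft_force: [0.1, 0.9, -3.2]
width: 19.5
grasp_force: 59.8
```

```bash
python3 -c "
from h import *
plan(440,-210,95.3,-34,1)"
```

```text
t 14.08 tcp [ 444.6 -218.9  136. ] ydeg -33.74 tilt [ 0.002  0.001 -1.   ]
[[0.16, -0.29, 1.36, 0.04]]
```

{"api": "servo_tool", "payload": {
  "deltas": [0, -0.1, 0.2, 0, 0, -0.1, 0.25, 0, 0, 0, 0.25, 0, 0, 0, 0.2, 0, 0, 0, 0.15, 0, 0, 0, 0.1, 0, 0, 0, 0.05, 0, 0, 0, 0.05, 0]
}}

```text
t: 14.75
eef_pos: [437.5, -217.8, 98.2]
ee_rot: [0.883, 0.47, 0.0, -0.0]
ft_force: [0.3, -0.3, -3.4]
width: 19.5
grasp_force: 59.9
```

{"api": "servo_tool", "payload": {
  "deltas": [0, 0, 0.03, 0, 0, 0, 0.03, 0, 0, 0, 0.03, 0, 0, 0, 0.02, 0, 0, 0, 0, 0]
}}

```text
t: 15.17
eef_pos: [437.5, -217.7, 95.3]
ee_rot: [0.883, 0.47, 0.0, 0.0]
ft_force: [-0.8, 0.3, -0.7]
width: 18.9
grasp_force: 60.2
```

{"api": "servo_tool", "payload": {
  "deltas": [0, 0, 0.02, 0, 0, 0, 0, 0]
}}

```text
t: 15.33
eef_pos: [437.5, -217.7, 95.3]
ee_rot: [0.883, 0.47, -0.0, 0.0]
ft_force: [-3.3, 1.9, 8.1]
width: 19.4
grasp_force: 61.4
```

{"api": "servo_tool", "payload": {
  "deltas": [0, 0, 0, 0, 0, 0, 0, 0, 0, 0, 0, 0, 0, 0, 0, 0, 0, 0, 0, 0, 0, 0, 0, 0, 0, 0, 0, 0, 0, 0, 0, 0],
  "grip": 0
}}

```text
t: 16.0
eef_pos: [437.4, -217.7, 94.4]
ee_rot: [0.883, 0.47, -0.0, -0.0]
ft_force: [0.0, 0.2, 0.7]
width: 85.4
grasp_force: 0.0
```

{"api": "servo_tool", "payload": {
  "deltas": [0, 0, -0.3, 0, 0, 0, -0.7, 0, 0, 0, -0.9, 0, 0, 0, -0.9, 0, 0, 0, -0.9, 0, 0, 0, -0.9, 0, 0, 0, -0.3, 0, 0, 0, 0, 0]
}}

```text
t: 16.67
eef_pos: [438.7, -218.2, 244.5]
ee_rot: [0.883, 0.47, 0.002, 0.002]
ft_force: [0.6, -0.6, -1.1]
width: 85.4
grasp_force: 0.0
```

Run:
```python
from h import *
print(robot.sense()["eef_pos"],robot.sense()["width"])
p,w=cloud("scene");cv2.imwrite("pics/s3.png",p[:,:,::-1])
z=w[...,2]
def c(x,y,h,r=60):
    t=(abs(z-h)<5)&(np.hypot(w[...,0]-x,w[...,1]-y)<r)&(p.max(2).astype(int)-p.min(2)<40)&(p.min(2)>100);print(t.sum(),cv2.minEnclosingCircle(w[t][:,:2].astype(np.float32)),w[t].mean(0).round(1))
c(682,-19,76);c(571,-382,68);c(574,341,68)
```

```text
[ 438.73945953 -218.17784965  244.51908017] 85.42791230931331
814 ((680.6875, -20.346832275390625), 50.80854797363281) [683.6 -18.8  76.8]
527 ((571.0453491210938, -379.8417053222656), 52.00617218017578) [ 575.1 -379.    68.9]
823 ((576.805908203125, 341.9802551269531), 50.82710266113281) [579.4 343.   68.8]
```

View pics/s3.png

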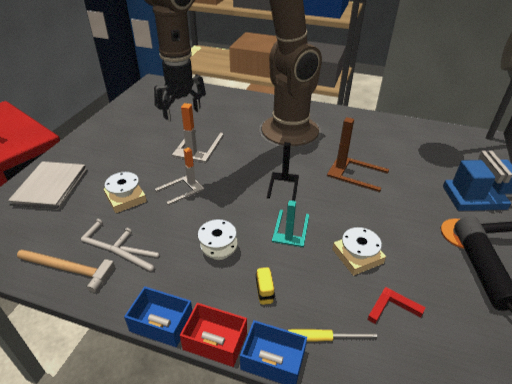

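The cap is on the brick at (122,187). The fork stands flat and clear at (190,185) with the gripper above it. The pile of two at (217,238) and the bystanders haven't moved. Handing in.

```bash
python3 -c "
from h import *
print(robot.sign_off())"
```

```text
the job is handed in; nothing more can be done
None
```

The job is handed in: the top cap stands within about 2 mm of the empty brick's centre, the fork is flat on the table and released, and nothing else has visibly moved; the hand-in returned no verdict.

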